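Set the dust-extraction iris damper and start the extractor

ROBOT

A 6-joint arm with a two-finger parallel gripper is mounted at the origin on the work surface. World frame = base frame: x ahead of the robot, y to its left, z up, the work surface at z = 0. Lengths are in m, angles in rad, forces in N, time in s.
With the tool pointing down it reaches from about 0.35 to 0.95 m from the base axis. Payload 17.4 kg.
Tool frame: the origin (TCP) lies at the very end of the fingers, on their centre line; the grasp point (between the pads) lies r.pinch_z behind it (r.pinch_z is the distance from the TCP to the grasp point, in m); y points along the fingers, x is the direction in which the jaws open and shut, and the axes are right-handed (so a half turn about y gives the same grasp; the last joint's range is limited). The gripper opens to 93 mm and grips with 3 to 60 N. Pads are 15 mm wide; open, the fingers measure 128 mm over their backs; the gripper's body (75 mm by 188 mm) begins 65 mm behind the grasp point.
Start: joints at [-1.318, 0.116, 1.442, -0, 1.584, -0.038], TCP at [0.194, -0.647, 0.219] pointing down, gripper open.
Joint ranges: [-2.83, 2.83], [-0.83, 2.19], [0.07, 2.5], [-1.14, 4.28], [0.01, 3], [-2.97, 2.97]. Speed limits (rad/s): [1.89, 1.89, 2.22, 3.14, 3.14, 3.14].

INTERFACE

Orientations are given as a 3x3 rotation matrix whose columns are the frame's x, y, z axes.
In Python, from rig import r gives the robot as it stands. The module is installed in compiled form; this text tells all that it offers.
- The arm moves only by the tool play_rows, never from a script. Its argument "targets" is one flat list of numbers, 7 for each row, row after row: the turn, a rotation vector about the tool's x, y, z in units of 90 degrees (1.0 is 90 degrees), then the shift along the tool's x, y, z in units of 100 mm (1.0 is 100 mm), then the closure, from 0 (fully open) to 1 (shut). A call has 1 to 5 rows; each row is the pose to reach, as a shift and turn from the pose commanded when the call began, along the tool's axes at that moment; what a row does not reach only later rows make up. A row lasts 1/12 s, in which the tool goes at most 41.7 mm and 7.16 degrees, less where a joint would pass 70% of its speed; a pose out of reach is approached as far as the arm can. A call with a number of a shift or a turn outside -1 to 1 is refused whole. A call with a gripper value outside its range is refused whole. The fingers move at their own pace and stop on an object; the grip force is fixed at half the most. Time passes only in rows, so rows that repeat a pose let the fingers close. It gives the time, the measured TCP pose, the force and the opening at its end, in the units of the state.
- r.observe(): the state, without advancing time (a new reading comes with each control period).
- r.read_camera(name): name is "scene" or "top" or "wrist"; returns a dict with "img" (420x560x3 uint8, red, green, blue), "fx", "fy", "cx", "cy" (pixels), "k1" (the pictures are not rectified: a ray, as slopes to the right and down, at radius r is drawn at 1 + k1 r^2 times it, then the intrinsics apply), "extrinsics" (4x4, takes a point from camera to world coordinates); the wrist camera has in their place "T_tool_cam" (4x4, takes a point from camera to tool coordinates, whose origin is the TCP and whose axes are the tool frame's). Camera axes: x right, y down, z forward; pixel columns grow to the right and rows downward; lengths in m; the calibration is good to about 2 mm. A picture is of the moment at which its call begins: read the wrist's pose just before it. There is no depth.
- r.hand_in(): hands the job in, once; it reports no verdict.
Trained networks look in the newest picture that a camera, given by its name, has taken for a name from the list of things; names that differ only in an ending like _2 or _b are one class to them, and where a whole thing is asked for, a point or a joint stands for the part that bears it (a point fixed in the world has none). Each returns a list of dicts, best first, with "p" (0 to 1); they miss things now and then, are a little off and sometimes report something else, mostly with a low value. They report only what shows in the picture. A call takes as long as a camera call.
- r.find_in(camera, name): "box" ([left, top, right, bottom] in pixels, round what is visible of it).
- r.regions_of(camera, name): "pixels" (420x560 bool, what is visible of it) and "box" ([left, top, right, bottom] in pixels, round what is visible of it).
The state is a dict: "time_s": time; "qpos": joint angles; "joint_velocities": joint speeds; "tau": joint torques, N m; "tcp_pos": TCP position; "tcp_rot": TCP orientation; "force": force on the tool from outside, world axes, zero at the start; "torque": the same for the moment, N m; "grip_width": finger opening in m.
Only numpy, scipy, OpenCV 4.12 (cv2) and the standard library are available. Lean on these libraries where they do the work, as an engineer would, in place of code of your own. Each camera call takes 0.05 s, during which the arm holds its last target.

TASK

Push the iris damper's lever round by its upright post until its pointer stands at the small dark steel setting clip on the scale's rim, and leave it there. Then press the start button, the smaller of the two on the switch box, all the way down and let it spring back. Push the lever without forcing or squeezing it, do not press the large stop button, and leave the loose things on the bench where they are.

Things in the scene. Friction and masses are not known exactly. Their poses are not given: they have to be found in the camera images.
- damper: iris damper of the sanding-dust extraction, fixed to the bench: a 190 x 190 x 70 mm grey box with a hose stub on its far (+x) side, topped by a flat round scale flange of radius 135 mm whose upper face is 80 mm above the bench, with black scale marks near its rim. The origin is on the bench under the flange's centre; the ring and lever turn about the vertical axis through it. The rotating ring (radius 72 mm, top at 98 mm) lies on the flange.
- lever (a joint): angle of the damper's lever and ring: 0 to 1.9 rad between its end stops, growing counter-clockwise seen from above; it starts near 0. At 0.95 the lever points along the damper's own -x. It turns stiffly (2 to 4 N at the post) and stays where it is left.
- lever_post (a point): middle of the lever's upright black round post, which is pushed: 16 mm diameter, 90 mm from the damper's axis, upper end at 148 mm; this point is 125 mm above the bench. The post stands on a flat bar (16 mm wide, upper face at 92 mm) that runs out radially from the ring.
- pointer_tip (a point): tip of the lever's narrow pointer (4 mm wide), beyond the post on the same radius, 115 mm from the damper's axis, 85 mm above the bench
- clip_mark (a point): the setting mark: the point on the scale just inside the inner end of the small dark steel setting clip that is clamped on the flange's rim (12 mm wide, upper face at 88 mm with a 3 mm rivet on it, covering the radii 118 to 148 mm; it does not move). 115 mm from the damper's axis, 85 mm above the bench; the pointer tip coincides with it when the lever is set. Counter-clockwise from the lever's start.
- switchbox: grey switch box fixed to the bench, 90 x 190 mm and 55 mm high, with two black push buttons 90 mm apart along its long side; the origin is under its centre, its y axis runs along the long side from the large to the small button
- start_top (a point): centre of the upper face of the START button, the smaller one (32 mm diameter)
- start (a joint): travel of the start button: 0 released, 0.006 m fully down (about 5 N, springs back)
- stop_top (a point): centre of the upper face of the STOP button, the larger one (52 mm diameter); not to be pressed
- stop (a joint): travel of the stop button: 0 released, 0.006 m fully down (about 5 N)
- tape: loose bystander: roll of masking tape lying flat, 90 mm across, 24 mm high; origin on its underside
- sandblock: loose bystander: small cork sanding block 36 x 66 x 26 mm; origin on its underside
- sander: loose bystander: palm sander standing on its 124 mm round pad, 105 mm high; origin on its underside
- scraper: loose bystander: spatula-like scraper, 200 mm long, lying flat
- filler: loose bystander: round tin, 72 mm across, 70 mm high; origin on its underside
- jar: loose bystander: small jar, 56 mm across, 60 mm high; origin on its underside
- driver: loose bystander: screwdriver, 190 mm long, lying flat

How it is judged:
On the way, in this order (a step that is already met when the one before it is completed fails the run):
1. the lever's pointer stands still at the setting clip (horizontal distance between pointer_tip and clip_mark below 0.006 m and velocity of joint lever between -0.03 and 0.03 rad/s), for 0.3 s.
2. the start button is pressed down (value of joint start above 0.0045 m), for 0.05 s.
3. the start button is let go (value of joint start below 0.0015 m), for 0.1 s.
At the end, for the whole second after the job is handed in: The pointer tip is within 6 mm of the setting mark (within the clip's width) and the lever is at rest; both buttons are up, the start button having been pressed at least 4.5 mm down after the lever was set (all of step 1 and value of joint each of start, stop below 0.0015 m); the robot touches nothing.
It fails at once if the start button is pressed before the lever is set (value of joint start above 0.003 m and horizontal distance between pointer_tip and clip_mark above 0.008 m).
It fails at once if the stop button is pressed (value of joint stop above 0.003 m).
It fails at once if the lever is forced or squeezed (over 35 N) (contact force between the fingers and lever above 35 N).
It fails at once if a loose bystander is moved by more than 30 mm, or lifted (distance of any of tape, sandblock, sander, scraper, filler, jar, driver from where it was at the start of the episode above 0.03 m).
It also fails if it takes over 51 s, if anything falls off the work surface, if the arm or the gripper's body presses on something with over 40 N, if the wrist force passes 120 N, or if a joint passes its speed limit or range.

## Working session

There is one attempt and no reset: what is moved stays moved. The work goes in short steps, Python scripts to look and compute and a tool call to move; the robot and the scene stay as the last step left them, time stands still between calls to the robot, and variables do not carry over. Pictures are saved under pics/ and viewed, and the job is handed in when it is done.

Besides the shell and the picture viewer there is one more tool, called after "Emit:" as name(argument=value, ...) on one line, values as JSON. play_rows: Moves the arm, as the interface text tells. Shifts and turns lie within -1 to 1; 1 stands for 100 mm of shift or 90 degrees of turn. Its arguments: {"type":"object","properties":{"targets":{"type":"array","items":{"type":"number"}}},"required":["targets"]}

```bash
ls; mkdir -p pics; cat > h.py <<'E'
from rig import r
import numpy as np, cv2
def save(c,name,crop=None,s=1):
    im=c["img"][:,:,::-1]
    if crop: 
        a,b,d,e=crop; im=im[b:e,a:d]
    if s!=1: im=cv2.resize(im,None,fx=s,fy=s,interpolation=cv2.INTER_CUBIC)
    cv2.imwrite("pics/"+name,im)
def und(c,u,v):
    xd=(u-c["cx"])/c["fx"]; yd=(v-c["cy"])/c["fy"]
    x,y=xd,yd
    for _ in range(30):
        f=1+c["k1"]*(x*x+y*y); x,y=xd/f,yd/f
    return np.array([x,y,1.])
def ext(c,st=None):
    if "extrinsics" in c: return np.array(c["extrinsics"])
    T=np.eye(4);T[:3,:3]=np.array(st["tcp_rot"]);T[:3,3]=st["tcp_pos"]
    return T@np.array(c["T_tool_cam"])
def at(c,u,v,z,st=None):
    E=ext(c,st); d=E[:3,:3]@und(c,u,v); o=E[:3,3]
    return o+d*(z-o[2])/d[2]
def proj(c,P,st=None):
    E=ext(c,st); p=np.linalg.inv(E)@np.append(P,1); x,y=p[0]/p[2],p[1]/p[2]
    f=1+c["k1"]*(x*x+y*y); return c["fx"]*x*f+c["cx"],c["fy"]*y*f+c["cy"]
E
python3 - <<'E'
from h import *
st=r.observe(); print(st["time_s"],st["tcp_pos"],st["tcp_rot"],st["force"],r.pinch_z)
for n in ["top","scene","wrist"]:
    c=r.read_camera(n); save(c,n+"0.png"); print(n,ext(c,st)[:3].round(3).tolist())
    for o in ["damper","lever","lever_post","clip_mark","switchbox","start","stop"] :
        try: print(o,[(round(d["p"],2),np.round(d["box"]).tolist()) for d in r.find_in(n,o)[:2]])
        except Exception as e: print(o,e)
print(r.observe()["time_s"])
E
```

```text
pics
0.0 [ 0.19348982 -0.64647699  0.21793492] [[ 2.86734966e-01 -2.53155481e-04  9.58009914e-01]
 [-9.58009299e-01  1.08753779e-03  2.86735069e-01]
 [-1.11446054e-03 -9.99999377e-01  6.93098067e-05]] [ 0.21972471 -0.65250009 -0.48329613] 0.0188
top [[0.006, -0.988, 0.156, 0.32], [-1.0, -0.01, -0.023, -0.005], [0.024, -0.156, -0.987, 1.424]]
damper [(0.75, [158.0, 168.0, 246.0, 252.0])]
lever [(0.81, [174.0, 187.0, 226.0, 232.0]), (0.45, [410.0, 206.0, 437.0, 266.0])]
lever_post [(0.74, [173.0, 184.0, 222.0, 231.0]), (0.7, [340.0, 244.0, 389.0, 273.0])]
clip_mark [(0.43, [202.0, 244.0, 208.0, 256.0])]
switchbox [(0.71, [307.0, 178.0, 365.0, 237.0])]
start [(0.59, [326.0, 186.0, 336.0, 199.0])]
stop [(0.56, [341.0, 204.0, 356.0, 217.0])]
scene [[-0.527, 0.656, -0.54, 1.138], [0.849, 0.392, -0.353, 0.38], [-0.02, -0.645, -0.764, 0.914]]
damper [(0.89, [303.0, 199.0, 400.0, 292.0]), (0.38, [325.0, 211.0, 391.0, 254.0])]
lever [(0.85, [323.0, 211.0, 391.0, 255.0]), (0.34, [236.0, 264.0, 274.0, 297.0])]
lever_post [(0.63, [326.0, 209.0, 388.0, 258.0]), (0.56, [301.0, 191.0, 325.0, 204.0])]
clip_mark []
switchbox [(0.58, [197.0, 167.0, 234.0, 222.0])]
start []
stop [(0.72, [206.0, 164.0, 222.0, 178.0])]
wrist [[0.285, -0.922, -0.261, 0.266], [-0.958, -0.275, -0.076, -0.625], [-0.002, 0.272, -0.962, 0.383]]
damper []
lever []
lever_post [(0.24, [246.0, 0.0, 270.0, 39.0])]
clip_mark []
switchbox []
start []
stop []
1.2
```

```bash
python3 - <<'E'
from h import *
c=r.read_camera("top"); save(c,"t1.png",(130,130,400,310),2.9); 
c=r.read_camera("scene"); save(c,"s1.png",(150,100,450,320),2.6)
E
```

```text
(no output)
```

View pics/top0.png

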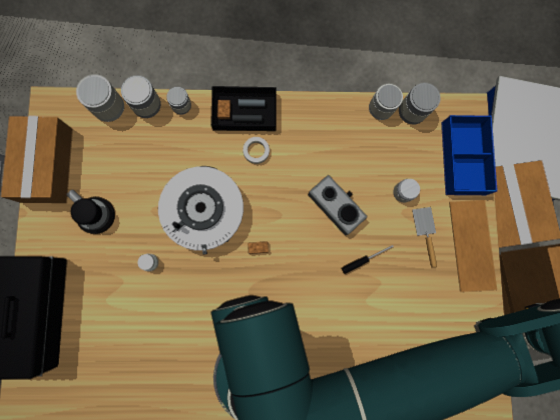

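View pics/t1.png

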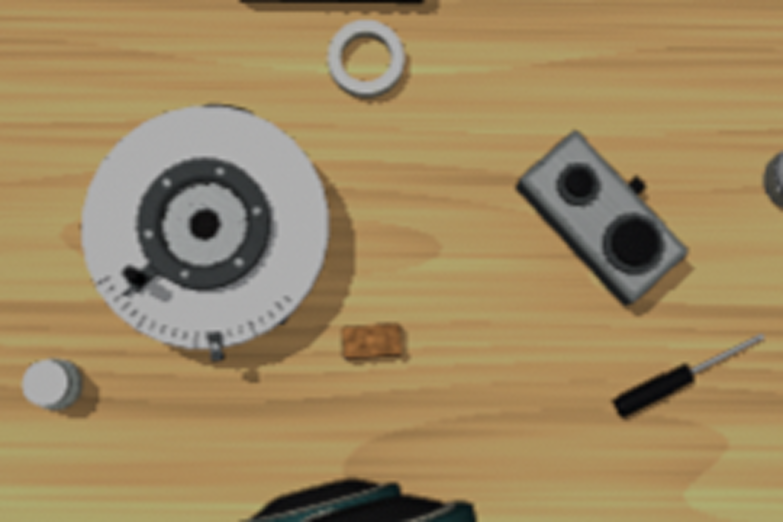

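View pics/s1.png

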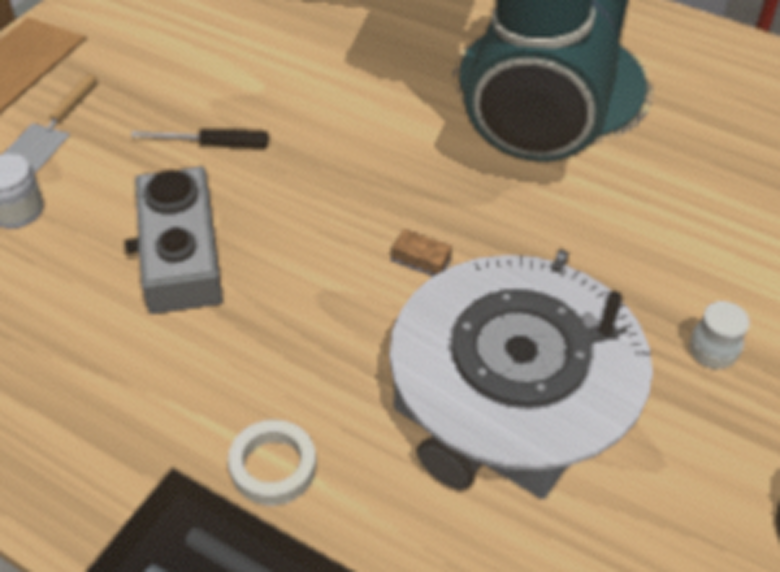

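```bash
cat > m1.py <<'E'
from h import *
c=r.read_camera("top")
E=ext(c)
im=c["img"].astype(int)
# flange ellipse: fit world circle on white mask
g=cv2.cvtColor(c["img"],cv2.COLOR_RGB2HSV)
m=((g[:,:,1]<30)&(g[:,:,2]>130)).astype(np.uint8); m[:, :150]=0; m[:,255:]=0; m[:158]=0; m[262:]=0
n,l,s,_=cv2.connectedComponentsWithStats(m); k=1+s[1:,4].argmax(); print(s[k])
cs,_=cv2.findContours((l==k).astype(np.uint8),cv2.RETR_EXTERNAL,cv2.CHAIN_APPROX_NONE)
h=cv2.convexHull(max(cs,key=cv2.contourArea))[:,0]
P=np.array([at(c,u,v,.08)[:2] for u,v in h]);(x,y),R=cv2.minEnclosingCircle(P.astype(np.float32))
from scipy.optimize import least_squares
f=least_squares(lambda q:np.hypot(P[:,0]-q[0],P[:,1]-q[1])-q[2],[x,y,R],loss='soft_l1',f_scale=.003).x
print("damper",x,y,R,f)
C=f[:2]
def pol(p): d=p[:2]-C; return p.round(4),np.hypot(*d),np.degrees(np.arctan2(d[1],d[0]))
# t1 pixel -> full
T=lambda a,b:((a+.5)/2.9-.5+130,(b+.5)/2.9-.5+130)
print("clip",pol(at(c,*T(216,345),.088)))
print("post top",pol(at(c,*T(131,275),.148)))
print("start",at(c,*T(578,183),.065),"stop",at(c,*T(635,243),.065))
print(proj(c,[*C,.08]))
E
python3 m1.py
```

```text
[ 158  167   85   83 3616]
damper 0.5284302830696106 0.19094318151474 0.1339561939239502 [0.52854445 0.19096783 0.13306626]
clip (array([0.3975, 0.1743, 0.088 ]), np.float64(0.13212610895547178), np.float64(-172.7569456270736))
post top (array([0.4652, 0.2556, 0.148 ]), np.float64(0.09047025596548702), np.float64(134.45042660067716))
start [ 0.58248115 -0.22080708  0.065     ] stop [ 0.51523481 -0.28333571  0.065     ]
(np.float64(200.49577061810868), np.float64(207.26360231872104))
```

```bash
cat > plan.py <<'E'
from h import *
def R_az(a): 
    x=np.array([np.cos(a),np.sin(a),0]);y=np.array([0,0,-1.]);return np.stack([x,y,np.cross(x,y)],1)
def step(st,pos,az):
    from scipy.spatial.transform import Rotation as Ro
    R=np.array(st["tcp_rot"]); s=R.T@(np.array(pos)-st["tcp_pos"])*10
    w=Ro.from_matrix(R.T@R_az(np.radians(az))).as_rotvec()/(np.pi/2)
    return w.round(4),s.round(3)
E
python3 - <<'E'
from plan import *
st=dict(r.observe()); 
print(step(st,st["tcp_pos"],-73.3))
goal=np.array([.465,.256,.30])
R=np.array(st["tcp_rot"]);p=np.array(st["tcp_pos"]);az=-73.3
for k in range(12):
    phi=np.degrees(np.arctan2(p[1],p[0])); best=None
    a=np.radians(az)
    for dx in np.arange(-1,1.01,.1):
      for dz in np.arange(0,1.01,.1):
        q=p+ (R_az(a)@[dx,0,dz])*.1
        rr=np.hypot(q[0],q[1]); f=np.degrees(np.arctan2(q[1],q[0]))
        if rr<.48 or rr>.7: continue
        cost=np.hypot(*(q-goal)[:2]) if np.hypot(*(p-goal)[:2])<.2 else -(f-phi)+1*abs(rr-.5)*20
        if best is None or cost<best[0]: best=(cost,dx,dz,q)
    _,dx,dz,q=best
    t=min(27,44.5-az); dy=round(-min(.3-q[2],.02)*10,2)
    q=q.copy();q[2]-=dy*.1; p=q;az+=t
    print("turn",round(-t/90,3),"shift",dx.round(2),dy,dz.round(2),"->",p.round(3),az, np.hypot(*p[:2]).round(3))
E
```

```text
(array([ 0.    , -0.0004,  0.    ]), array([0., 0., 0.]))
turn -0.3 shift -1.0 -0.2 1.0 -> [ 0.261 -0.522  0.239] -46.3 0.584
turn -0.3 shift -0.6 -0.2 1.0 -> [ 0.291 -0.41   0.259] -19.299999999999997 0.503
turn -0.3 shift 1.0 -0.2 1.0 -> [ 0.419 -0.348  0.279] 7.700000000000003 0.545
turn -0.3 shift 1.0 -0.2 1.0 -> [ 0.505 -0.236  0.299] 34.7 0.557
turn -0.109 shift 1.0 -0.01 1.0 -> [ 0.53  -0.097  0.3  ] 44.5 0.539
turn -0.0 shift 1.0 -0.0 1.0 -> [0.531 0.045 0.3  ] 44.5 0.533
turn -0.0 shift 1.0 -0.0 1.0 -> [0.532 0.186 0.3  ] 44.5 0.564
turn -0.0 shift -0.0 -0.0 1.0 -> [0.462 0.257 0.3  ] 44.5 0.529
turn -0.0 shift -0.0 -0.0 0.0 -> [0.462 0.257 0.3  ] 44.5 0.529
turn -0.0 shift -0.0 -0.0 0.0 -> [0.462 0.257 0.3  ] 44.5 0.529
turn -0.0 shift -0.0 -0.0 0.0 -> [0.462 0.257 0.3  ] 44.5 0.529
turn -0.0 shift -0.0 -0.0 0.0 -> [0.462 0.257 0.3  ] 44.5 0.529
```

Emit:
play_rows(targets=[0, -0.3, 0, -1.0, -0.2, 1.0, 0, 0, -0.3, 0, -1.0, -0.2, 1.0, 0, 0, -0.3, 0, -1.0, -0.2, 1.0, 0, 0, -0.3, 0, -1.0, -0.2, 1.0, 0])

```text
time_s: 1.68
tcp_pos: [0.2623, -0.5192, 0.2398]
tcp_rot: [[0.696, 0.001, 0.718], [-0.718, -0.001, 0.696], [0.001, -1.0, 0.0]]
force: [0.4, 0.3, 0.1]
grip_width: 0.0934
```

Emit:
play_rows(targets=[0, -0.3, 0, -0.6, -0.2, 1.0, 0, 0, -0.3, 0, -0.6, -0.2, 1.0, 0, 0, -0.3, 0, -0.6, -0.2, 1.0, 0, 0, -0.3, 0, -0.6, -0.2, 1.0, 0])

```text
time_s: 2.02
tcp_pos: [0.2929, -0.4059, 0.2609]
tcp_rot: [[0.947, 0.002, 0.322], [-0.322, -0.002, 0.947], [0.003, -1.0, -0.001]]
force: [-0.1, -0.6, 0.5]
grip_width: 0.0929
```

Emit:
play_rows(targets=[0, -0.3, 0, 1.0, -0.2, 1.0, 0, 0, -0.3, 0, 1.0, -0.2, 1.0, 0, 0, -0.3, 0, 1.0, -0.2, 1.0, 0, 0, -0.3, 0, 1.0, -0.2, 1.0, 0])

```text
time_s: 2.35
tcp_pos: [0.4221, -0.3465, 0.2794]
tcp_rot: [[0.99, 0.001, -0.142], [0.142, -0.0, 0.99], [0.001, -1.0, -0.0]]
force: [0.2, -0.3, 0.8]
grip_width: 0.0929
```

Emit:
play_rows(targets=[0, -0.3, 0, 1.0, -0.2, 1.0, 0, 0, -0.3, 0, 1.0, -0.2, 1.0, 0, 0, -0.3, 0, 1.0, -0.2, 1.0, 0, 0, -0.3, 0, 1.0, -0.2, 1.0, 0])

```text
time_s: 2.68
tcp_pos: [0.5069, -0.2327, 0.2995]
tcp_rot: [[0.817, 0.001, -0.576], [0.576, 0.0, 0.817], [0.001, -1.0, -0.0]]
force: [0.4, 0.1, -0.3]
grip_width: 0.0929
```

Take a look here at the switch box from the wrist, then carry on.

```bash
python3 - <<'E'
from h import *
st=r.observe(); c=r.read_camera("wrist"); save(c,"w_box.png")
print(st["time_s"])
for o in ["start","stop","start_top","stop_top","switchbox"]:
    for d in r.find_in("wrist",o)[:2]:
        b=np.array(d["box"]); print(o,d["p"],b.round(1),at(c,(b[0]+b[2])/2,(b[1]+b[3])/2,.065,st).round(4))
import pickle; pickle.dump((dict(st),c),open("wb.pkl","wb"))
E
```

```text
2.6833
start 0.76 [312.2 199.3 342.2 222.3] [ 0.5824 -0.2255  0.065 ]
stop 0.65 [242.3 199.7 283.1 235.5] [ 0.5156 -0.2843  0.065 ]
start_top 0.71 [319.4 197.3 343.2 222.8] [ 0.5864 -0.2215  0.065 ]
stop_top 0.82 [244.9 197.9 283.  235.5] [ 0.5163 -0.2823  0.065 ]
switchbox 0.94 [226.7 165.9 363.3 248.9] [ 0.5435 -0.247   0.065 ]
```

View pics/w_box.png

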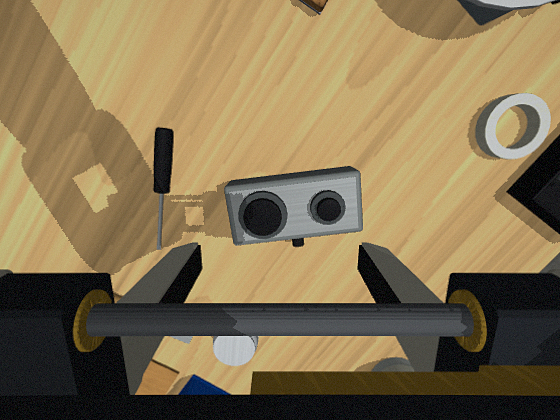

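Emit:
play_rows(targets=[0, -0.11, 0, 1.0, 0, 1.0, 0.3, 0, -0.11, 0, 1.0, 0, 1.0, 0.3, 0, -0.11, 0, 1.0, 0, 1.0, 0.5, 0, -0.11, 0, 1.0, 0, 1.0, 0.5])

```text
time_s: 3.32
tcp_pos: [0.5301, -0.0945, 0.2987]
tcp_rot: [[0.713, 0.0, -0.701], [0.701, 0.001, 0.713], [0.001, -1.0, 0.0]]
force: [0.5, -0.6, -0.4]
grip_width: 0.0707
```

Emit:
play_rows(targets=[0, 0, 0, 1.0, 0, 1.0, 0.5, 0, 0, 0, 1.0, 0, 1.0, 0.5, 0, 0, 0, 1.0, 0, 1.0, 0.5, 0, 0, 0, 1.0, 0, 1.0, 0.5])

```text
time_s: 3.65
tcp_pos: [0.5308, 0.0471, 0.2987]
tcp_rot: [[0.713, 0.0, -0.701], [0.701, 0.001, 0.713], [0.001, -1.0, 0.0]]
force: [0.4, -0.3, 0.1]
grip_width: 0.0476
```

Emit:
play_rows(targets=[0, 0, 0, 1.0, 0, 1.0, 0.5, 0, 0, 0, 1.0, 0, 1.0, 0.5, 0, 0, 0, 1.0, 0, 1.0, 0.5, 0, 0, 0, 1.0, 0, 1.0, 0.5])

```text
time_s: 3.98
tcp_pos: [0.532, 0.1886, 0.2984]
tcp_rot: [[0.713, -0.0, -0.701], [0.701, 0.001, 0.713], [0.0, -1.0, 0.001]]
force: [-0.8, -0.1, 0.5]
grip_width: 0.0468
```

Emit:
play_rows(targets=[0, 0, 0, 0, 0, 1.0, 0.5, 0, 0, 0, 0, 0, 1.0, 0.5, 0, 0, 0, 0, 0, 1.0, 0.5, 0, 0, 0, 0, 0, 1.0, 0.5, 0, 0, 0, 0, 0, 1.0, 0.5])

```text
time_s: 4.4
tcp_pos: [0.4621, 0.2567, 0.2988]
tcp_rot: [[0.713, 0.001, -0.701], [0.701, 0.0, 0.713], [0.0, -1.0, -0.0]]
force: [0.4, 0.3, 0.4]
grip_width: 0.0467
```

```bash
python3 - <<'E'
from h import *
st=r.observe(); c=r.read_camera("wrist"); save(c,"w_d.png",None,1.4)
print(st["time_s"])
import pickle; pickle.dump((dict(st),c),open("wd.pkl","wb"))
for o in ["lever","lever_post","pointer_tip","clip_mark"]:
    for d in r.find_in("wrist",o)[:2]: print(o,d["p"],np.round(d["box"],1))
for n,P in [("post",[.4652,.2556,.148]),("clip",[.3975,.1743,.088]),("C",[.5285,.191,.098])]: print(n,proj(c,P,st))
E
```

```text
4.4
lever 0.89 [227.5 168.4 334.  302.5]
lever_post 0.65 [230.1 168.2 332.5 299.8]
pointer_tip 0.81 [227.2 171.2 334.3 301.5]
clip_mark 0.61 [186.2 183.4 210.  208.2]
post (np.float64(280.30797593862775), np.float64(200.96877749097672))
clip (np.float64(197.3923005506083), np.float64(197.74329055478816))
C (np.float64(280.1114360494149), np.float64(258.744914531278))
```

View pics/w_d.png

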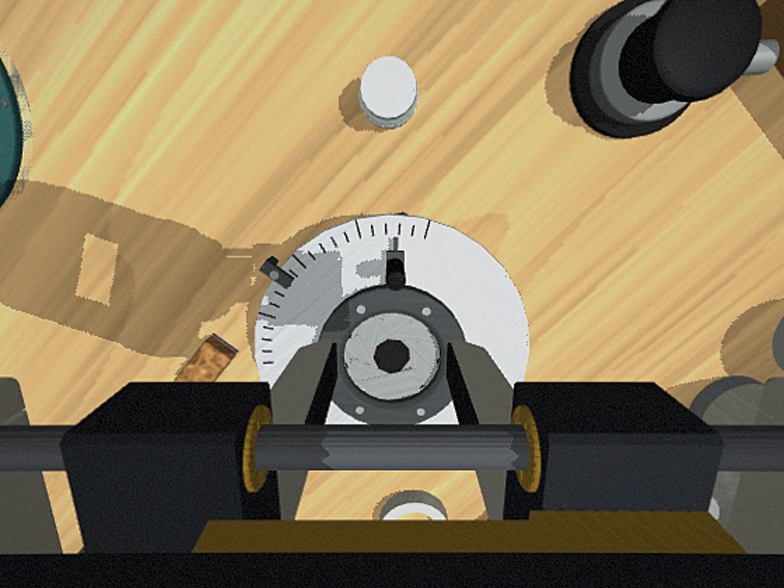

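```bash
python3 - <<'E'
from h import *
import pickle; st,c=pickle.load(open("wd.pkl","rb"))
save(c,"w_d2.png",(170,140,320,270),5.2)
E
```

```text
(no output)
```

View pics/w_d2.png

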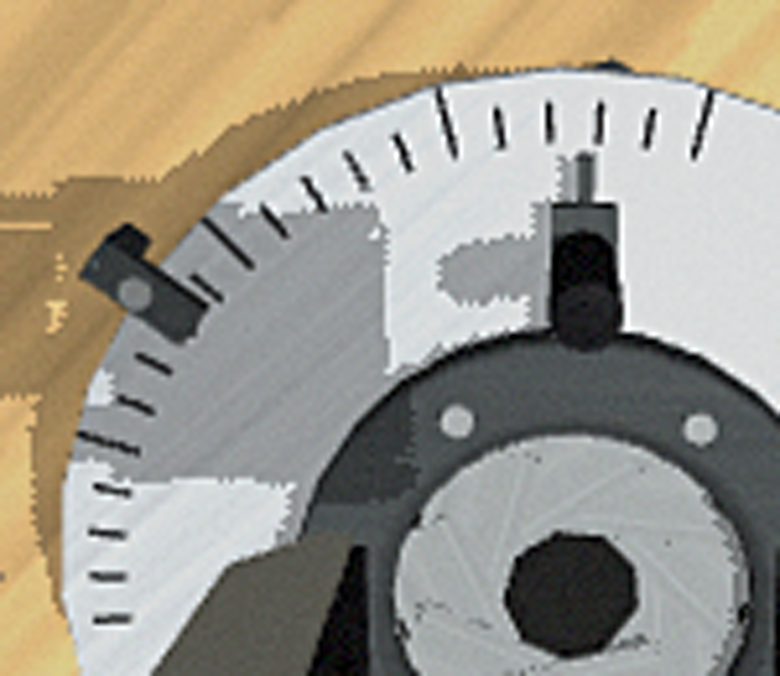

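```bash
python3 - <<'E'
from h import *
import pickle; st,c=pickle.load(open("wd.pkl","rb"))
T=lambda a,b:((a+.5)/5.2-.5+170,(b+.5)/5.2-.5+140)
q=lambda a,b,z:at(c,*T(a,b),z,st)
print("hole",q(570,592,.095))
# flange outline points in crop (upper face)
pts=[(610,72),(700,85),(500,75),(400,105),(300,148),(218,203),(105,380),(66,480),(62,560)]
P=np.array([q(a,b,.08)[:2] for a,b in pts])
from scipy.optimize import least_squares
f=least_squares(lambda w:np.hypot(P[:,0]-w[0],P[:,1]-w[1])-.135,[.5285,.191],loss='soft_l1',f_scale=.001);C=f.x;print("C",C,(f.fun*1e3).round(1))
def pol(n,p):
    for CC in (C,np.array([.5285,.191])):
        d=p[:2]-CC; print(n,p.round(4),np.hypot(*d).round(4),np.degrees(np.arctan2(d[1],d[0])).round(2)%360)
pol("tip",q(586,155,.085)); pol("clip in",q(198,322,.088)); pol("rivet",q(135,292,.091)); pol("posttop",q(587,312,.148))
print(st["tcp_pos"])
E
```

```text
hole [0.52331529 0.1946012  0.095     ]
C [0.52922167 0.19145439] [ 0.1  0.   0.5 -0.9 -0.2  0.8 -2.   0.5  0.2]
tip [0.4496 0.2753 0.085 ] 0.1157 133.52
tip [0.4496 0.2753 0.085 ] 0.1155 133.11
clip in [0.4101 0.1797 0.088 ] 0.1197 185.64
clip in [0.4101 0.1797 0.088 ] 0.119 185.45
rivet [0.3943 0.1757 0.091 ] 0.1359 186.64
rivet [0.3943 0.1757 0.091 ] 0.1351 186.48
posttop [0.4658 0.2583 0.148 ] 0.0922 133.49
posttop [0.4658 0.2583 0.148 ] 0.092 132.97
[0.46212877 0.25674355 0.29878413]
```

Emit:
play_rows(targets=[0, 0, 0, 0.0, 0.4, 0, 0.5, 0, 0, 0, 0.0, 0.8, 0, 0.5, 0, 0, 0, 0, 1.0, 0, 0.5, 0, 0, 0, 0, 1.0, 0, 0.5])

```text
time_s: 4.98
tcp_pos: [0.4611, 0.2558, 0.1936]
tcp_rot: [[0.713, -0.006, -0.701], [0.701, -0.003, 0.713], [-0.007, -1.0, 0.002]]
force: [-0.1, 0.4, -0.8]
grip_width: 0.0467
```

```bash
python3 - <<'E'
from h import *
st=r.observe(); c=r.read_camera("wrist"); save(c,"w_d3.png",(130,100,430,320),2.6)
print(st["time_s"],st["tcp_pos"],st["grip_width"])
E
```

```text
4.9833 [0.46110282 0.25577234 0.19359386] 0.04666087590536059
```

View pics/w_d3.png

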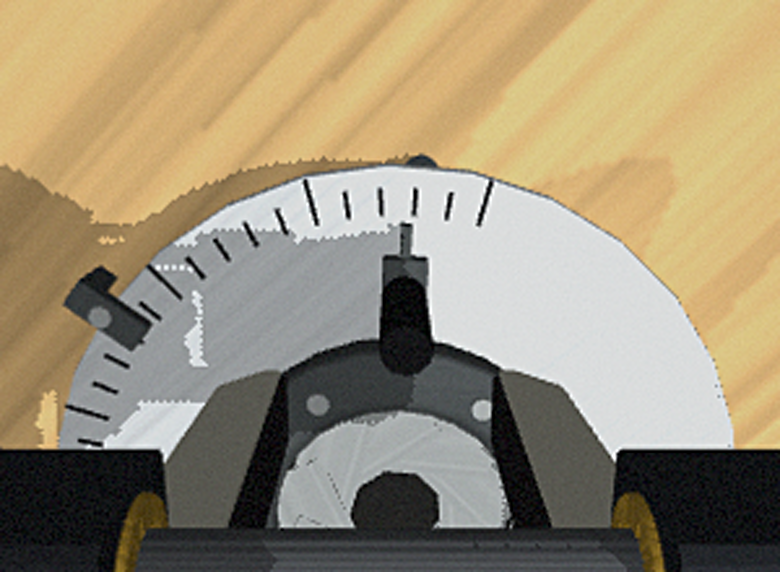

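Emit:
play_rows(targets=[0, 0, 0, 0.0, 0.3, 0.0, 0.5, 0, 0, 0, 0.0, 0.6, 0.0, 0.5, 0, 0, 0, 0, 0.84, 0, 0.5, 0, 0, 0, 0, 0.84, 0, 0.5])

```text
time_s: 5.37
tcp_pos: [0.4616, 0.2565, 0.1123]
tcp_rot: [[0.713, -0.003, -0.701], [0.701, -0.002, 0.713], [-0.003, -1.0, 0.001]]
force: [-0.5, 0.1, -0.2]
grip_width: 0.0463
```

```bash
cat > push.py <<'E'
from plan import *
import sys
C=np.array([.529,.1912]); h=.0080
def pose(b,side=+1,off=.01535,z=.11,rad=.09):
    b=np.radians(b);u=np.array([np.cos(b),np.sin(b)]);t=np.array([-u[1],u[0]])
    return np.append(C+rad*u+side*off*t,z),np.degrees(b)-90
if __name__=="__main__":
    st=r.observe(); print(st["time_s"],np.round(st["tcp_pos"],4),np.round(st["force"],1),st["grip_width"])
    for b in map(float,sys.argv[1:]):
        w,s=step(st,*pose(b)); print(b,w.round(3),s.round(3))
E
python3 push.py 133.5 137.5 141.5 145.5 149.5
```

```text
5.3667 [0.4616 0.2565 0.1123] [-0.5  0.1 -0.2] 0.04632261110456931
133.5 [-0.001  0.012 -0.002] [-0.114  0.023 -0.035]
137.5 [-0.001 -0.033 -0.002] [-0.177  0.023 -0.047]
141.5 [-0.001 -0.077 -0.002] [-0.239  0.024 -0.063]
145.5 [-0.001 -0.122 -0.002] [-0.299  0.024 -0.084]
149.5 [-0.001 -0.166 -0.002] [-0.358  0.024 -0.108]
```

Emit:
play_rows(targets=[0, 0, 0, -0.1, 0, -0.03, 0.5, 0, -0.03, 0, -0.18, 0, -0.05, 0.5, 0, -0.08, 0, -0.24, 0, -0.06, 0.5, 0, -0.12, 0, -0.3, 0, -0.08, 0.5, 0, -0.17, 0, -0.36, 0, -0.11, 0.5])

```text
time_s: 5.78
tcp_pos: [0.445, 0.2242, 0.1182]
tcp_rot: [[0.5, 0.003, -0.866], [0.866, 0.002, 0.5], [0.004, -1.0, -0.002]]
force: [0.4, 4.9, -0.4]
grip_width: 0.0462
```

```bash
python3 push.py 149.5 154 158.5 163 167.5 172
```

```text
5.7833 [0.445  0.2242 0.1182] [ 0.4  4.9 -0.4] 0.0461743414376479
149.5 [0.001 0.006 0.002] [-0.011  0.082  0.009]
154.0 [ 0.001 -0.044  0.002] [-0.082  0.082 -0.005]
158.5 [ 0.001 -0.094  0.002] [-0.151  0.082 -0.025]
163.0 [ 0.001 -0.144  0.002] [-0.218  0.082 -0.05 ]
167.5 [ 0.002 -0.194  0.002] [-0.283  0.081 -0.08 ]
172.0 [ 0.002 -0.244  0.002] [-0.345  0.081 -0.115]
```

Emit:
play_rows(targets=[0, -0.04, 0, -0.08, 0.02, -0.01, 0.5, 0, -0.09, 0, -0.15, 0.04, -0.03, 0.5, 0, -0.14, 0, -0.22, 0.04, -0.05, 0.5, 0, -0.19, 0, -0.28, 0.04, -0.08, 0.5])

```text
time_s: 6.12
tcp_pos: [0.4382, 0.1957, 0.1145]
tcp_rot: [[0.222, 0.004, -0.975], [0.975, 0.002, 0.222], [0.003, -1.0, -0.004]]
force: [1.0, 2.5, -1.2]
grip_width: 0.0465
```

```bash
python3 push.py 167.5 171 174.5 178  181
```

```text
6.1167 [0.4382 0.1957 0.1145] [ 1.   2.5 -1.2] 0.04647818830759198
167.5 [ 0.002 -0.004  0.002] [-0.001  0.045  0.004]
171.0 [ 0.002 -0.042  0.002] [-0.056  0.045 -0.008]
174.5 [ 0.003 -0.081  0.002] [-0.109  0.045 -0.022]
178.0 [ 0.003 -0.12   0.002] [-0.162  0.045 -0.04 ]
181.0 [ 0.003 -0.154  0.002] [-0.207  0.045 -0.058]
```

Emit:
play_rows(targets=[0, -0.04, 0, -0.06, 0.02, -0.01, 0.5, 0, -0.08, 0, -0.11, 0.03, -0.02, 0.5, 0, -0.12, 0, -0.16, 0.03, -0.04, 0.5, 0, -0.15, 0, -0.2, 0.03, -0.06, 0.5, 0, -0.15, 0, -0.2, 0.03, -0.06, 0.5])

```text
time_s: 6.53
tcp_pos: [0.4395, 0.1745, 0.1112]
tcp_rot: [[-0.01, 0.004, -1.0], [1.0, 0.001, -0.01], [0.001, -1.0, -0.004]]
force: [-0.3, -0.8, 0.5]
grip_width: 0.0464
```

```bash
python3 push.py 181 183 184 185 186; python3 - <<'E'
from h import *
st=r.observe(); c=r.read_camera("wrist"); save(c,"w_d4.png",(130,100,430,320),2.6)
c=r.read_camera("scene"); save(c,"s4.png",(280,170,420,300),5)
c=r.read_camera("top"); save(c,"t4.png",(130,130,280,280),4)
E
```

```text
6.5333 [0.4395 0.1745 0.1112] [-0.3 -0.8  0.5] 0.04639095152719797
181.0 [ 0.002 -0.005  0.001] [-0.002  0.011  0.003]
183.0 [ 0.002 -0.027  0.001] [-0.034  0.011 -0.003]
184.0 [ 0.002 -0.038  0.001] [-0.049  0.011 -0.007]
185.0 [ 0.002 -0.049  0.001] [-0.065  0.011 -0.011]
186.0 [ 0.002 -0.06   0.001] [-0.08   0.011 -0.015]
```

View pics/w_d4.png

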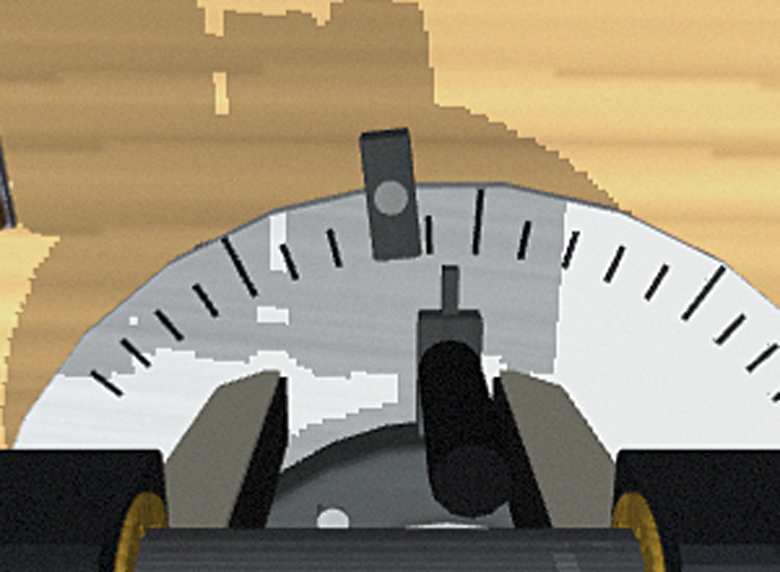

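View pics/s4.png

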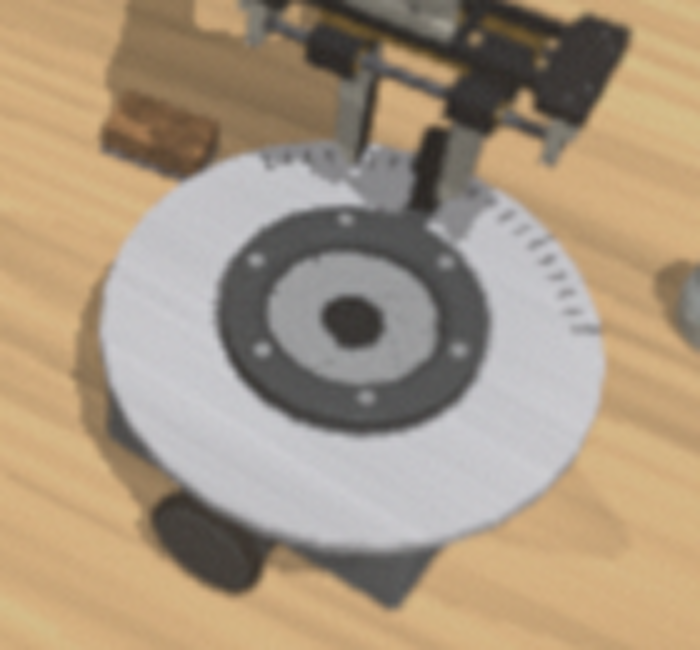

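```bash
cat > ang.py <<'E'
from h import *
import sys
def run(st,c,pts,x0,y0,s):
    C=np.array([.529,.1912])
    for n,a,b,z in pts:
        p=at(c,(a+.5)/s-.5+x0,(b+.5)/s-.5+y0,z,st); d=p[:2]-C
        print(n,p.round(4),np.hypot(*d).round(4),np.degrees(np.arctan2(d[1],d[0])).round(2)%360)
E
python3 - <<'E'
from ang import *
st=r.observe(); c=r.read_camera("wrist")
run(st,c,[("tip",450,267,.085),("clipin",398,259,.088),("rivet",391,197,.091),("clipout",386,132,.088),("posttop",473,480,.148)],130,100,2.6)
E
```

```text
tip [0.4121 0.1903 0.085 ] 0.1169 180.43
clipin [0.4093 0.1774 0.088 ] 0.1205 186.59
rivet [0.3937 0.1756 0.091 ] 0.1362 186.58
clipout [0.3789 0.1744 0.088 ] 0.151 186.4
posttop [0.4354 0.1903 0.148 ] 0.0936 180.55
```

Emit:
play_rows(targets=[0, -0.025, 0, -0.03, 0.01, -0.005, 0.5, 0, -0.045, 0, -0.06, 0.01, -0.01, 0.5, 0, -0.065, 0, -0.09, 0.01, -0.018, 0.5, 0, -0.065, 0, -0.09, 0.01, -0.018, 0.5, 0, -0.065, 0, -0.09, 0.01, -0.018, 0.5])

```text
time_s: 7.15
tcp_pos: [0.4404, 0.1661, 0.107]
tcp_rot: [[-0.108, 0.0, -0.994], [0.994, -0.0, -0.108], [-0.0, -1.0, -0.0]]
force: [-0.2, 0.5, 0.5]
grip_width: 0.0469
```

```bash
python3 - <<'E'
from h import *
st=r.observe(); c=r.read_camera("wrist"); save(c,"w_d5.png",(200,120,360,240),4.8)
import pickle; pickle.dump((dict(st),c),open("w5.pkl","wb")); print(st["tcp_pos"],st["force"])
E
```

```text
[0.44040943 0.16606429 0.10697609] [-0.21869333  0.46304898  0.46944983]
```

View pics/w_d5.png

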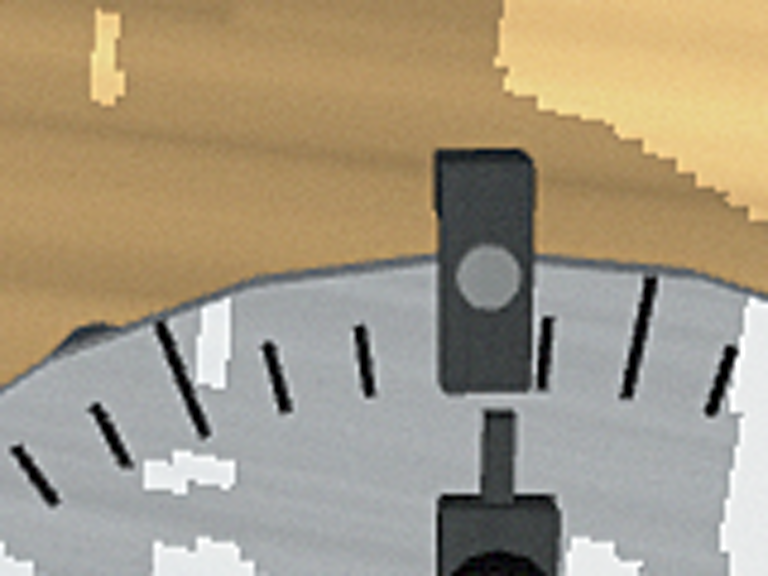

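Emit:
play_rows(targets=[0, 0, 0, -0.015, 0, 0, 0.5, 0, 0, 0, -0.015, 0, 0, 0.5, 0, 0, 0, -0.015, 0, 0, 0.5])

```text
time_s: 7.45
tcp_pos: [0.4405, 0.1646, 0.1067]
tcp_rot: [[-0.11, -0.0, -0.994], [0.994, 0.0, -0.11], [0.0, -1.0, 0.0]]
force: [-1.4, 2.4, 1.9]
grip_width: 0.0464
```

Emit:
play_rows(targets=[0, 0, 0, 0.07, 0, 0, 0.5, 0, 0, 0, 0.14, 0, 0, 0.5, 0, 0, 0, 0.14, 0, 0, 0.5])

```text
time_s: 7.7
tcp_pos: [0.4388, 0.1795, 0.1066]
tcp_rot: [[-0.11, -0.0, -0.994], [0.994, 0.0, -0.11], [0.0, -1.0, 0.0]]
force: [-0.1, 0.8, 0.2]
grip_width: 0.0464
```

```bash
python3 - <<'E'
from h import *
st=r.observe(); c=r.read_camera("wrist"); save(c,"w_d6.png",(160,120,400,300),3.2)
print(st["tcp_pos"],st["force"])
E
```

```text
[0.43881288 0.17946994 0.10656973] [-0.05061867  0.82308758  0.1584165 ]
```

View pics/w_d6.png

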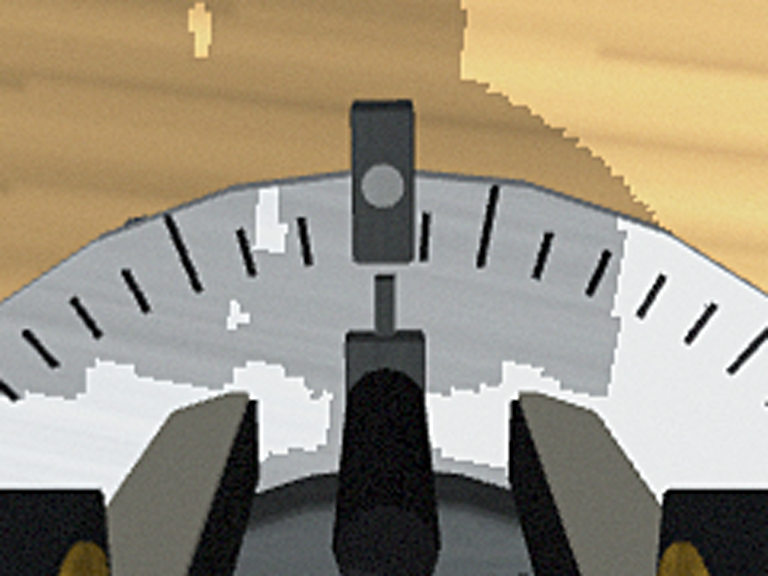

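Emit:
play_rows(targets=[0, 0, 0, 0, -1.0, 0, 0.5, 0, 0, 0, 0, -1.0, 0, 0.5, 0, 0, 0, 0, -1.0, 0, 0.5, 0, 0, 0, 0, -1.0, 0, 0.5])

```text
time_s: 8.08
tcp_pos: [0.4402, 0.1789, 0.2115]
tcp_rot: [[-0.11, 0.006, -0.994], [0.994, 0.002, -0.11], [0.001, -1.0, -0.006]]
force: [-0.6, 0.5, 0.8]
grip_width: 0.0466
```

Emit:
play_rows(targets=[0, 0, 0, 0, -0.9, 0, 1, 0, 0, 0, 0, -0.9, 0, 1, 0, 0, 0, 0, -0.9, 0, 1, 0, 0, 0, 0, -0.9, 0, 1])

```text
time_s: 8.42
tcp_pos: [0.4396, 0.1787, 0.2992]
tcp_rot: [[-0.11, 0.004, -0.994], [0.994, 0.001, -0.11], [0.001, -1.0, -0.004]]
force: [-0.3, 0.6, -0.5]
grip_width: 0.0244
```

```bash
python3 - <<'E'
from h import *
st=r.observe(); c=r.read_camera("wrist"); save(c,"w_d7.png",(160,120,400,300),3.2)
print(st["time_s"],st["tcp_pos"],st["force"])
s=r.read_camera("scene"); save(s,"s7.png",(180,140,260,240),6)
import pickle; st,c=pickle.load(open("wb.pkl","rb")); save(c,"w_box2.png",(215,150,385,260),4.5)
E
```

```text
8.4167 [0.43963712 0.17866587 0.29924485] [-0.25723392  0.63466222 -0.45743424]
```

View pics/w_d7.png

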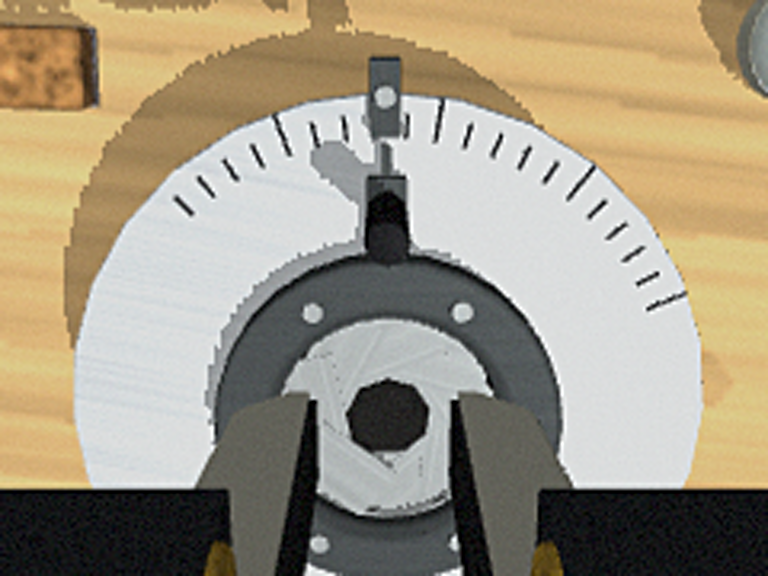

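View pics/s7.png

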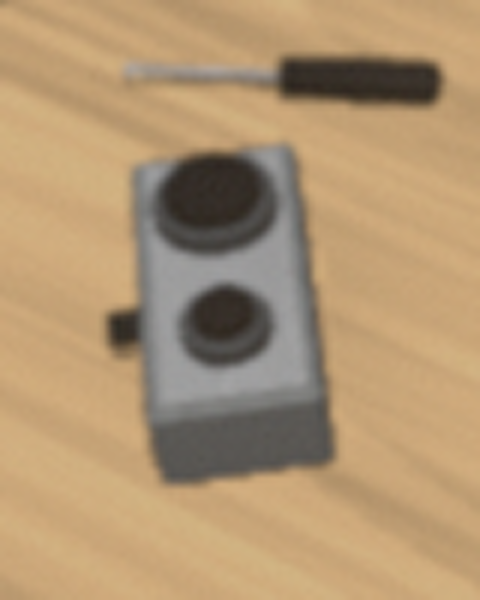

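View pics/w_box2.png

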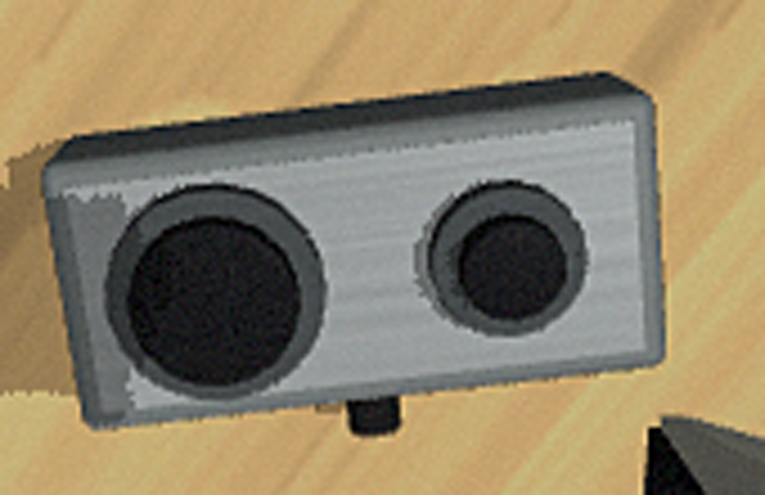

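```bash
python3 - <<'E'
from h import *
import pickle; st,c=pickle.load(open("wb.pkl","rb"))
s=r.read_camera("scene"); t=r.read_camera("top")
fs=lambda a,b,x,y,k:((a+.5)/k-.5+x,(b+.5)/k-.5+y)
rays=[]
for n,(cc,uv,ss) in {"w":(c,fs(513,267,215,150,4.5),st),"s":(s,fs(225,312,180,140,6),None),"t":(t,fs(578,183,130,130,2.9),None)}.items():
    E=ext(cc,ss); d=E[:3,:3]@und(cc,*uv); rays.append((E[:3,3],d/np.linalg.norm(d)))
    print(n,[at(cc,*uv,z,ss).round(4).tolist() for z in (.06,.07,.08)])
def tri(q):
    A=sum(np.eye(3)-np.outer(d,d) for o,d in q); b=sum((np.eye(3)-np.outer(d,d))@o for o,d in q); return np.linalg.solve(A,b)
print(tri(rays),tri(rays[:2]),tri(rays[1:]))
# diameters check of wrist disc at z .07
print(np.linalg.norm(at(c,*fs(457,267,215,150,4.5),.07,st)-at(c,*fs(568,267,215,150,4.5),.07,st)))
E
```

```text
w [[0.5839, -0.223, 0.06], [0.5809, -0.2217, 0.07], [0.578, -0.2204, 0.08]]
s [[0.5713, -0.2304, 0.06], [0.5779, -0.2232, 0.07], [0.5846, -0.2161, 0.08]]
t [[0.5834, -0.2216, 0.06], [0.5815, -0.22, 0.07], [0.5796, -0.2184, 0.08]]
[ 0.58036779 -0.22042365  0.07358518] [ 0.57997358 -0.22119736  0.07300628] [ 0.58083909 -0.21959646  0.07457646]
0.03328218062846493
```

Emit:
play_rows(targets=[0, 0, 0, -1.0, 0, -0.3, 1, 0, 0, 0, -1.0, 0, -0.3, 1, 0, 0, 0, -1.0, 0, -0.3, 1])

```text
time_s: 8.87
tcp_pos: [0.4802, 0.0798, 0.2951]
tcp_rot: [[-0.11, -0.002, -0.994], [0.994, -0.001, -0.11], [-0.001, -1.0, 0.002]]
force: [0.3, 0.4, 0.4]
grip_width: 0.0003
```

Emit:
play_rows(targets=[0, 0, 0, -1.0, 0, -0.3, 1, 0, 0, 0, -1.0, 0, -0.3, 1, 0, 0, 0, -1.0, 0, -0.3, 1])

```text
time_s: 9.12
tcp_pos: [0.5211, -0.0171, 0.2948]
tcp_rot: [[-0.108, -0.002, -0.994], [0.994, -0.001, -0.108], [-0.0, -1.0, 0.002]]
force: [0.4, 0.7, 0.1]
grip_width: 0.0009
```

Emit:
play_rows(targets=[0, 0, 0, -1.0, 0.5, -0.3, 1, 0, 0, 0, -1.0, 0.5, -0.3, 1, 0, 0, 0, -1.0, 0.5, -0.3, 1, 0, 0, 0, -1.0, 0.5, -0.3, 1])

```text
time_s: 9.45
tcp_pos: [0.5612, -0.1136, 0.241]
tcp_rot: [[-0.107, -0.007, -0.994], [0.994, 0.001, -0.107], [0.001, -1.0, 0.007]]
force: [0.0, 0.3, -0.7]
grip_width: 0.0004
```

Emit:
play_rows(targets=[0, 0, 0, -1.0, 0.5, 0, 1, 0, 0, 0, -1.0, 0.5, 0, 1, 0, 0, 0, -1.0, 0.5, 0, 1, 0, 0, 0, -1.0, 0.5, 0, 1])

```text
time_s: 9.78
tcp_pos: [0.571, -0.2122, 0.1918]
tcp_rot: [[-0.107, -0.006, -0.994], [0.994, 0.001, -0.107], [0.002, -1.0, 0.005]]
force: [-0.2, 0.2, 0.0]
grip_width: 0.0006
```

```bash
python3 - <<'E'
from plan import *
st=r.observe(); c=r.read_camera("wrist"); save(c,"w_b3.png",None,1.4)
print(st["time_s"],st["tcp_pos"],step(st,[.5805,-.2207,.085],96.3),st["grip_width"])
import pickle; pickle.dump((dict(st),c),open("wb3.pkl","wb"))
E
```

```text
9.7833 [ 0.57101523 -0.21222216  0.19182079] (array([-0.0035, -0.0016,  0.0013]), array([-0.097,  1.068, -0.091])) 0.0006245710760063414
```

View pics/w_b3.png

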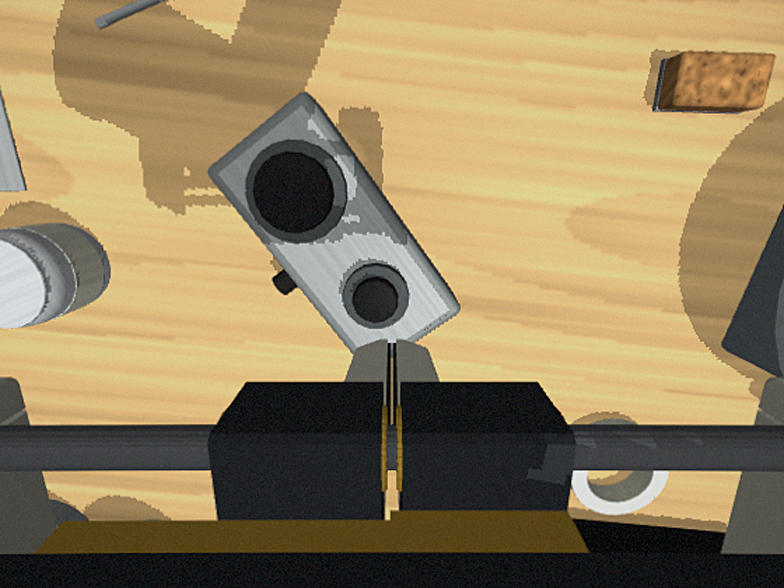

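```bash
python3 - <<'E'
from plan import *
import pickle; st,c=pickle.load(open("wb3.pkl","rb"))
print(at(c,375.5/1.4,296.5/1.4,.0735,st), at(c,292/1.4,190/1.4,.0735,st))
E
```

```text
[ 0.57766313 -0.22173232  0.0735    ] [ 0.51193151 -0.28247153  0.0735    ]
```

Emit:
play_rows(targets=[0, 0, 0, -0.09, 0.3, -0.09, 1, 0, 0, 0, -0.09, 0.6, -0.09, 1, 0, 0, 0, -0.09, 0.9, -0.09, 1, 0, 0, 0, -0.09, 0.9, -0.09, 1, 0, 0, 0, -0.09, 0.9, -0.09, 1])

```text
time_s: 10.25
tcp_pos: [0.5818, -0.2161, 0.1061]
tcp_rot: [[-0.111, -0.002, -0.994], [0.994, 0.001, -0.111], [0.001, -1.0, 0.002]]
force: [-0.2, 0.2, 1.5]
grip_width: 0.0004
```

```bash
python3 - <<'E'
from plan import *
st=r.observe(); c=r.read_camera("wrist"); save(c,"w_b4.png",(180,120,380,270),3.8)
s=r.read_camera("scene"); save(s,"s_b4.png",(160,120,280,240),5)
print(st["time_s"],st["tcp_pos"],step(st,[.5805,-.2207,.085],96.3),st["force"])
E
```

```text
10.25 [ 0.58178149 -0.21606108  0.10612864] (array([-0.0013,  0.0006,  0.0009]), array([-0.045,  0.211,  0.017])) [-0.24220952  0.22826938  1.48273177]
```

View pics/w_b4.png

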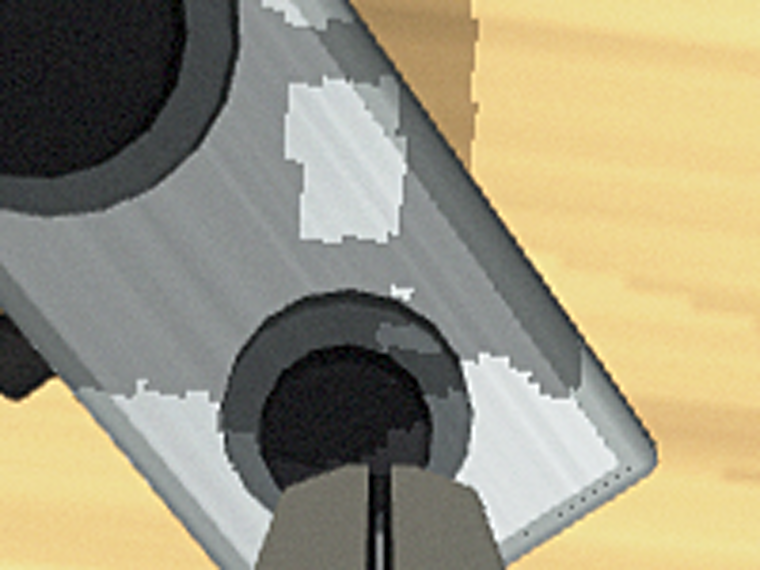

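View pics/s_b4.png

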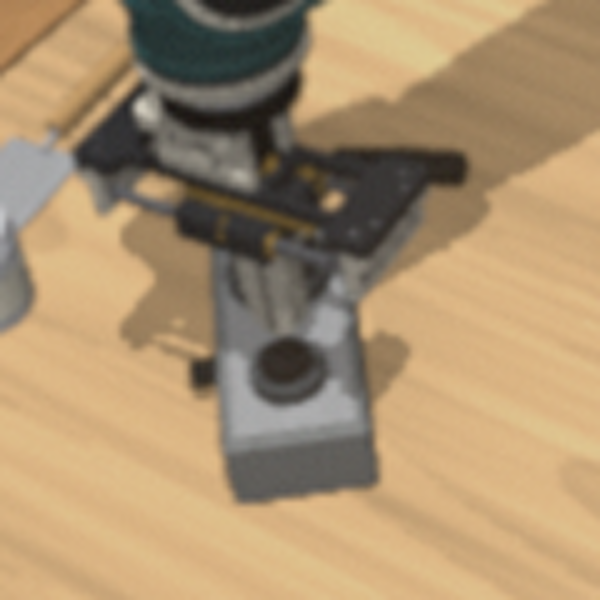

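```bash
python3 - <<'E'
from plan import *
st=r.observe(); c=r.read_camera("wrist")
p=at(c,(346.5)/3.8-.5+180,(430.5)/3.8-.5+120,.0735,st); print(p,st["tcp_pos"])
print(step(st,[.579,-.2215,.085],96.3))
E
```

```text
[ 0.58170508 -0.2228398   0.0735    ] [ 0.5830651  -0.21691057  0.10904535]
(array([ 0.0013,  0.0005, -0.0007]), array([-0.041,  0.24 ,  0.046]))
```

Emit:
play_rows(targets=[0, 0, 0, -0.05, 0, 0.02, 1, 0, 0, 0, -0.05, 0.1, 0.02, 1, 0, 0, 0, -0.05, 0.2, 0.02, 1, 0, 0, 0, -0.05, 0.25, 0.02, 1, 0, 0, 0, -0.05, 0.25, 0.02, 1])

```text
time_s: 10.82
tcp_pos: [0.5801, -0.2221, 0.0796]
tcp_rot: [[-0.11, -0.002, -0.994], [0.994, 0.001, -0.11], [0.001, -1.0, 0.002]]
force: [-0.2, -0.8, -0.4]
grip_width: 0.0006
```

Emit:
play_rows(targets=[0, 0, 0, 0, 0.04, 0, 1, 0, 0, 0, 0, 0.06, 0, 1, 0, 0, 0, 0, 0.06, 0, 1])

```text
time_s: 11.07
tcp_pos: [0.5809, -0.2224, 0.0755]
tcp_rot: [[-0.11, 0.0, -0.994], [0.994, -0.0, -0.11], [-0.0, -1.0, -0.0]]
force: [-1.2, 0.5, 3.0]
grip_width: 0.0001
```

Contact seems near (3 N). Press further in small steps.

Emit:
play_rows(targets=[0, 0, 0, 0, 0.02, 0, 1, 0, 0, 0, 0, 0.03, 0, 1, 0, 0, 0, 0, 0.03, 0, 1])

```text
time_s: 11.32
tcp_pos: [0.581, -0.2225, 0.0728]
tcp_rot: [[-0.11, 0.0, -0.994], [0.994, -0.0, -0.11], [-0.0, -1.0, -0.0]]
force: [-0.5, 0.1, 4.4]
grip_width: 0.0006
```

Emit:
play_rows(targets=[0, 0, 0, 0, 0.02, 0, 1, 0, 0, 0, 0, 0.03, 0, 1, 0, 0, 0, 0, 0.03, 0, 1])

```text
time_s: 11.57
tcp_pos: [0.5812, -0.2225, 0.0715]
tcp_rot: [[-0.11, 0.001, -0.994], [0.994, -0.0, -0.11], [-0.001, -1.0, -0.001]]
force: [-8.1, 3.5, 19.4]
grip_width: 0.0006
```

Emit:
play_rows(targets=[0, 0, 0, 0, 0, 0, 1, 0, 0, 0, 0, 0, 0, 1])

```text
time_s: 11.73
tcp_pos: [0.5812, -0.2225, 0.0715]
tcp_rot: [[-0.11, 0.001, -0.994], [0.994, -0.0, -0.11], [-0.001, -1.0, -0.001]]
force: [-7.5, 3.2, 19.8]
grip_width: 0.0008
```

```bash
python3 - <<'E'
from h import *
st=r.observe(); print(st["time_s"],st["tcp_pos"],st["force"]); c=r.read_camera("wrist"); save(c,"w_b5.png",(180,120,380,270),3.8)
s=r.read_camera("scene"); save(s,"s_b5.png",(160,120,280,240),5)
E
```

```text
11.7333 [ 0.58117166 -0.22253217  0.07150858] [-7.49103388  3.20087511 19.76586049]
```

View pics/s_b5.png

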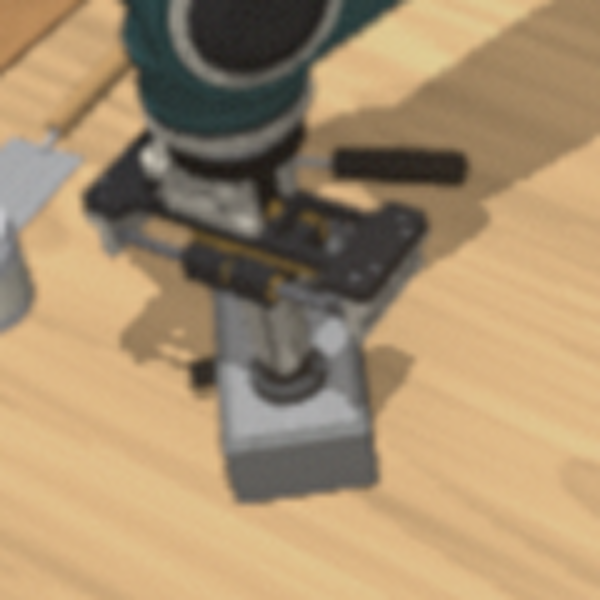

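View pics/w_b5.png

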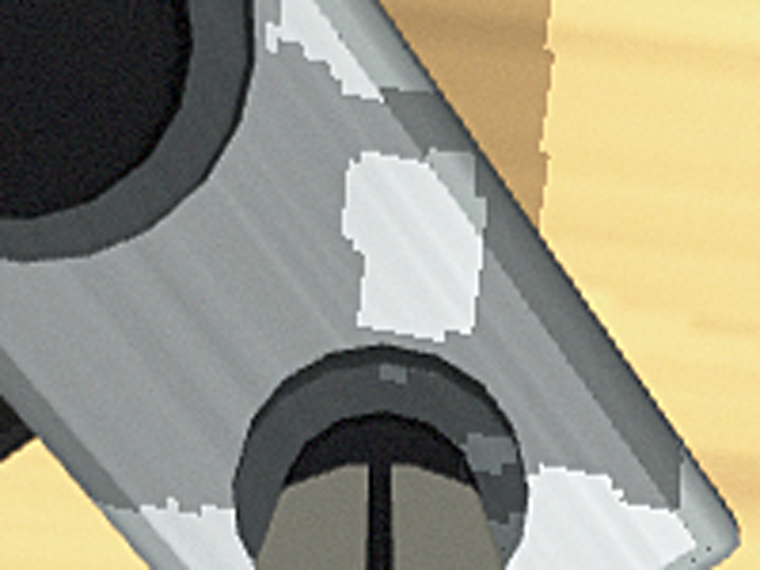

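Emit:
play_rows(targets=[0, 0, 0, 0, -0.1, 0, 1, 0, 0, 0, 0, -0.3, 0, 1, 0, 0, 0, 0, -0.6, 0, 1, 0, 0, 0, 0, -0.9, 0, 1, 0, 0, 0, 0, -1.0, 0, 1])

```text
time_s: 12.25
tcp_pos: [0.5819, -0.2228, 0.1742]
tcp_rot: [[-0.11, 0.004, -0.994], [0.994, -0.002, -0.11], [-0.002, -1.0, -0.004]]
force: [0.8, 0.1, 1.6]
grip_width: 0.0005
```

Emit:
play_rows(targets=[0, 0, 0, 0, -0.4, 0, 1, 0, 0, 0, 0, -0.8, 0, 1, 0, 0, 0, 0, -0.8, 0, 1, 0, 0, 0, 0, -0.8, 0, 1, 0, 0, 0, 0, -0.8, 0, 1])

```text
time_s: 12.67
tcp_pos: [0.5808, -0.2223, 0.2487]
tcp_rot: [[-0.11, -0.001, -0.994], [0.994, 0.0, -0.11], [0.0, -1.0, 0.001]]
force: [0.3, -1.0, -0.6]
grip_width: 0.0002
```

```bash
python3 - <<'E'
from h import *
st=r.observe(); print(st["time_s"],st["tcp_pos"],st["force"]); c=r.read_camera("wrist"); save(c,"w_e.png")
s=r.read_camera("scene"); save(s,"s_e.png",(160,120,420,310),3)
E
```

```text
12.6667 [ 0.5807716  -0.22234032  0.2486584 ] [ 0.29495202 -1.01592933 -0.57545804]
```

View pics/s_e.png

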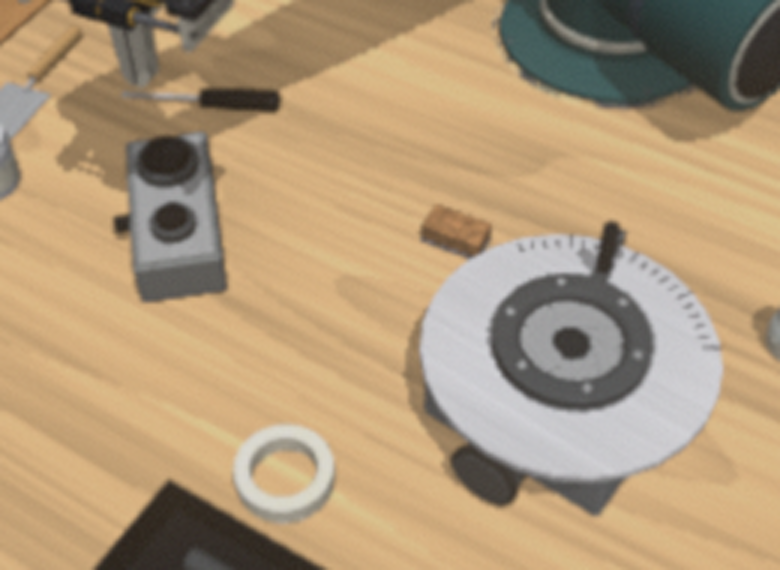

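View pics/w_e.png

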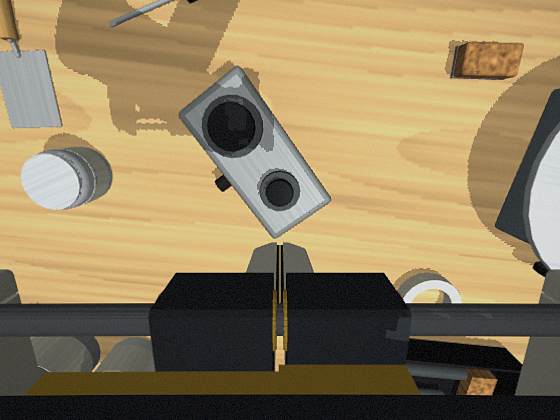

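```bash
python3 -c "
from rig import r
print(r.hand_in())"
```

```text
the job is handed in; nothing more can be done
None
```

I pushed the lever round to the setting clip and left it there, then pressed the start button and let it spring back. I handed the job in at about 12.8 s of the 51 s allowed; no verdict was reported.

- **Lever:** I pushed the post with one finger of the half-open gripper, and the highest force I read was about 5 N. After backing off, the wrist picture showed the pointer under 1 mm from the clip's centre line. The last scene picture shows the lever still there.
- **Start button:** I pressed with the fingers closed. The force stayed at 3 to 4.4 N, then jumped to about 19 N at a tip height of 71.5 mm, so I take it to have reached its end stop. I held it there, then lifted clear. The last wrist picture shows both buttons up and the tool at 249 mm, touching nothing.
- **Stop button and loose things:** I did not touch the stop button. In the last pictures the loose things in view look undisturbed, but I did not measure their positions.

**Disagreement:** the cameras put the button's top at about 73.5 mm, but I felt about 3 N of contact already at 75.5 mm. Counted from the camera height, the press would be only about 2 mm. I trusted the force reading and did not measure the button's travel directly.

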